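Sort salvaged electronics into the parts trays

ROBOT

A 6-joint arm with a two-finger parallel gripper is mounted at the origin on the work surface. World frame = base frame: x ahead of the robot, y to its left, z up, the work surface at z = 0. Lengths are in mm, angles in rad, forces in N, time in s.
With the tool pointing down it reaches from about 300 to 775 mm from the base axis. Payload 14.6 kg.
Tool frame: the origin (TCP) lies on the centre line of the jaws, within the pads' length; the fingertips stand 19 mm ahead of it and the grasp point (between the pads) is the TCP (bot.tip_reach is the distance from the TCP to the fingertips, in mm); z points along the fingers, y is the line along which they close (so a half turn about z gives the same grasp; the last joint's range is limited). The gripper opens to 85 mm and grips with 20 to 120 N. Pads are 22 mm wide; open, the fingers measure 114 mm over their backs; the gripper's body (76 mm by 85 mm) begins 54 mm behind the grasp point. The pads swing forward as they close: fully open they stand 13 mm farther back than shut.
Start: joints at [-1.306, 0.3, 1.521, -0, 1.321, -0.067], TCP at [179.153, -519.994, 250.281] pointing down, gripper open.
Joint ranges: [-3.03, 3.03], [-0.79, 2.21], [0.23, 2.52], [-1.04, 4.18], [0, 3.07], [-2.55, 2.55]. Speed limits (rad/s): [2.22, 2.22, 2.57, 3.14, 3.14, 3.14].

INTERFACE

Orientations are given as a unit quaternion [w, x, y, z].
In Python, from rig import bot gives the robot as it stands. Calls block until the motion is done:
- bot.move_to(position, orientation): joint-space move of the TCP to a pose.
- bot.servo_line(position, attitude=None, speed=150, until_force=None): straight line of the TCP; attitude=None keeps the orientation; speed is the mean speed in mm/s. With until_force (N) it stops when the force on the tool has changed by that much, and returns True; else False.
- bot.move_joints(angles): joint-space move.
- bot.move_gripper(opening, grip_force=None): finger opening in mm; grip_force is the grip in N (None keeps the last); returns when the fingers have stopped.
- bot.dwell(seconds).
- bot.ik(position, orientation): joint angles nearest the present ones, or None.
- bot.read_state(): the state.
- bot.read_camera(name): name is "scene" or "top"; returns a dict with "image" (384x512x3 uint8, blue, green, red), "depth" (384x512 float32, mm along the optical axis (not along the pixel's ray), 0 where there is no reading), "fovy" (degrees; the focal length in pixels is half the picture's height over the tangent of half this angle, whatever the lens; pixels are square), "cx", "cy" (the principal point, pixels), "eye" and "attitude" of the camera in the world. Camera axes: x right, y down, z forward; pixel columns grow to the right and rows downward; lengths in mm; the calibration is good to about 2 mm. A picture is of the moment at which its call begins.
A pose or a line that the arm cannot do raises bot.MotionError and nothing moves.
- bot.finish_job(): hands the job in; it is judged then, once.
The state is a dict: "clock": time; "joint_positions": joint angles; "qvel": joint speeds; "effort": joint torques, N m; "ee_pos": TCP position; "tool_rot": TCP orientation; "ft_force": force on the tool from outside, world axes, zero at the start; "moment": the same for the moment, N m; "grip_width": finger opening in mm; "grip_force": force on a finger pad.
Only numpy, scipy, OpenCV 4.12 (cv2) and the standard library are available. Lean on these libraries where they do the work, as an engineer would, in place of code of your own. Each camera call takes 0.05 s, during which the arm holds its last target. There are 200 camera calls.

TASK

Sort the salvaged parts on the bench: both cooling fans into the blue tray, both heat sinks into the green tray and the transformer into the white tray, each sitting flat on the tray's floor, the same way up as now and not on top of another. Set the parts down rather than dropping or throwing them, and leave the flux tin and the multimeter where they are.

Things in the scene. Friction and masses are not known exactly. Their poses are not given: they have to be found in the camera images.
- fan_red: computer cooling fan lying flat, black square frame 60 x 60 mm, 25 mm high, with a seven-bladed red rotor; sides parallel to its x and y. Origin: centre of its underside, z up. About 70 g. Stands loose on the bench.
- fan_white: computer cooling fan lying flat, black square frame 60 x 60 mm, 25 mm high, with a seven-bladed white rotor; sides parallel to its x and y. Origin: centre of its underside, z up. About 70 g. Stands loose on the bench.
- heatsink_silver: bare aluminium (silver) heat sink, about 90 g: finned block 50 mm (x) x 40 mm (y), 30 mm high, fins upright and running along x; all four sides can be gripped. Origin: centre of its underside, z up. Loose on the bench.
- heatsink_copper: copper heat sink, about 220 g: finned block 50 mm (x) x 40 mm (y), 30 mm high, fins upright and running along x; all four sides can be gripped. Origin: centre of its underside, z up. Loose on the bench.
- transformer: small mains transformer, about 280 g: dark steel core 50 mm (x) x 24 mm (y) x 42 mm high, through a yellow coil 32 mm (x) x 40 mm (y) that spans heights 7 to 35 mm, on a steel foot plate 50 x 40 x 3 mm. Above 35 mm only the core stands. Origin: centre of its underside, z up. Loose on the bench.
- tray_blue: shallow blue parts tray, for the fans; fixed to the bench. Outside 96 mm (x) x 168 mm (y), walls 4 mm thick, 12 mm high overall; inside 88 x 160 mm, its floor 3 mm above the origin. Origin: centre of its underside, z up. Two parts fit side by side along y.
- tray_green: shallow green parts tray, for the heat sinks; fixed to the bench. Outside 96 mm (x) x 168 mm (y), walls 4 mm thick, 12 mm high overall; inside 88 x 160 mm, its floor 3 mm above the origin. Origin: centre of its underside, z up. Two parts fit side by side along y.
- tray_white: shallow white parts tray, for the transformer; fixed to the bench. Outside 96 mm (x) x 168 mm (y), walls 4 mm thick, 12 mm high overall; inside 88 x 160 mm, its floor 3 mm above the origin. Origin: centre of its underside, z up. Two parts fit side by side along y.
- flux_tin: bystander: closed round flux tin, red lid, 54 mm across, 28 mm high, loose among the parts; not to be sorted or moved. Origin: centre of its underside, z up.
- multimeter: bystander: yellow hand multimeter lying on its back beyond the trays, 75 mm (x) x 150 mm (y), 45 mm high with its dial; loose, not to be moved. Origin: centre of its underside, z up.
Not all that is in view belongs to the job. There is more than one size of the tray_white; the one meant has the size given above.

How it is judged:
By the outcome, as a careful person would: the job done as asked, in the order asked, and still so for the second after the job is handed in, with the robot touching nothing.
It also fails if it takes over 125 s, if anything falls off the work surface, if the arm or the gripper's body presses on something with over 40 N, if the wrist force passes 120 N, or if a joint passes its speed limit or range.

## Working session

There is one attempt and no reset: what is moved stays moved. The work goes in short steps, each a Python script; the robot and the scene stay as the last script left them, time stands still between calls to the robot, and variables do not carry over. Pictures are saved under pics/ and viewed, at most 14 in all, crops included, and the job is handed in when it is done.

```bash
ls; mkdir -p pics
python3 - <<'E'
from rig import bot
import cv2,numpy as np
for n in("top","scene"):
    c=bot.read_camera(n); cv2.imwrite(f"pics/{n}0.png",c["image"]); np.savez(f"{n}0.npz",**c)
    print(n,c["fovy"],c["cx"],c["cy"],c["eye"],c["attitude"],np.median(c["depth"]), (c["depth"]==0).mean())
print(bot.read_state())
E
```

```text
pics
top 56.776031044082835 246.3944059223347 193.64433062337525 [383.95832284  -9.17752721 910.24752883] [-0.05303208  0.70793947 -0.70308052  0.04107416] 916.3431 0.004063924153645833
scene 52.03446365302066 260.05472731184176 187.34116130031916 [908.32830948 657.72938975 697.84578747] [-0.10968226  0.2426213   0.87721896 -0.39948917] 1101.1653 0.004094441731770833
{'clock': 0.1, 'joint_positions': array([-1.30560220e+00,  3.00430105e-01,  1.52151786e+00,  9.47495026e-07,
        1.32069175e+00, -6.65717154e-02]), 'qvel': array([-0.00056519, -0.00070957, -0.00232733, -0.00021318,  0.00087071,
        0.00031699]), 'effort': array([ 1.64398502e-03, -5.44372737e+01, -3.62370408e+01, -2.80012131e-06,
        3.02495529e-03,  3.79286320e-06]), 'ee_pos': array([ 179.10524928, -519.82287773,  249.77053154]), 'tool_rot': array([-5.20997017e-04,  9.86272833e-01,  1.65123058e-01, -5.14503988e-05]), 'ft_force': array([0.01887286, 0.54150709, 0.62369084]), 'moment': array([-0.00082974,  0.03402458,  0.00830993]), 'grip_force': 0.0, 'grip_width': 85.3070540179859}
```

View pics/top0.png

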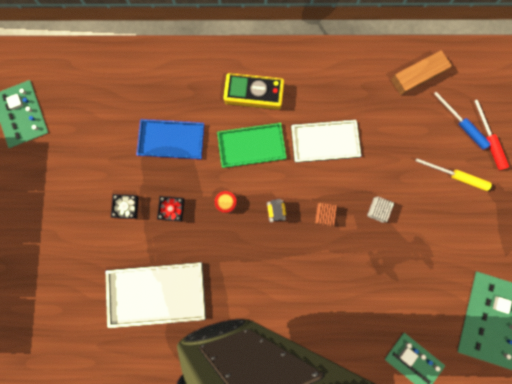

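View pics/scene0.png

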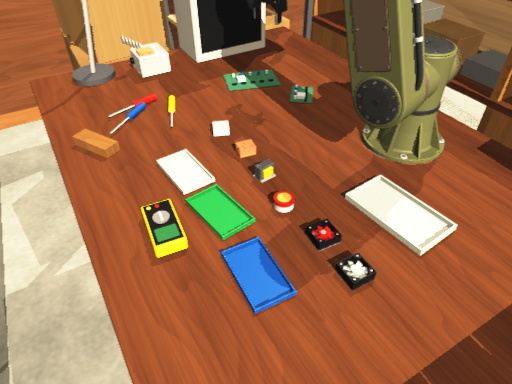

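The top view shows, in px, the fans at (125,206) white and (171,208) red. The tin is at (225,202), the transformer at (277,211), the copper sink at (326,214) and the silver sink at (380,209). The trays are blue (171,139), green (252,145) and the 168 mm white one (326,141). The white tray at (155,295) is too large, and the scene view agrees with this layout.

```bash
cat > vis.py <<'E'
import numpy as np,cv2
from scipy.spatial.transform import Rotation as R
def rays(c):
    h,w=c["depth"].shape; f=h/2/np.tan(np.radians(float(c["fovy"]))/2)
    u,v=np.meshgrid(np.arange(w),np.arange(h))
    d=np.stack([(u-c["cx"])/f,(v-c["cy"])/f,np.ones_like(u)],-1)
    q=c["attitude"]; return d@R.from_quat([q[1],q[2],q[3],q[0]]).as_matrix().T
def cloud(c): return c["eye"]+rays(c)*c["depth"][...,None]
def plane(c,z):
    r=rays(c); return c["eye"]+r*((z-c["eye"][2])/r[...,2])[...,None]
def rect(P):
    (x,y),(a,b),t=cv2.minAreaRect(P.astype(np.float32)); return np.round([x,y,a,b,t],1)
E
python3 - <<'E'
from vis import *
for n in("top","scene"):
    c=dict(np.load(f"{n}0.npz")); P=cloud(c); print(n)
    bx=(P[...,0]>250)&(P[...,0]<680)&(abs(P[...,1])<450)
    print("bench z",np.percentile(P[bx][:,2],[5,25,50,75,95]).round(1))
    m=(bx&(P[...,2]>7)&(P[...,2]<70)).astype(np.uint8)
    k,L,s,_=cv2.connectedComponentsWithStats(m)
    for i in range(1,k):
        if s[i,4]<40: continue
        Q=P[L==i]; h=np.percentile(Q[:,2],90); T=Q[Q[:,2]>h-8]
        print(s[i],h.round(1),rect(T[:,:2]),c["image"][L==i].mean(0).round())
E
```

```text
top
bench z [-2.  -0.3  1.   2.8 34.5]
[137 127  67  32 233] 13.8 [642.1 207.9 168.7  83.8  87. ] [161.  95.  56.]
[217 127  69  41 295] 14.0 [633.7  -4.8  97.  168.1   8.3] [ 75. 168.  73.]
[292 127  69  34 230] 13.9 [ 640.8 -198.5   88.4  169.3    4. ] [210. 237. 237.]
[215 191  22  22 364] 30.5 [482.4  59.6  52.9  50.2   0.8] [ 60. 130. 237.]
[110 194  28  25 562] 26.1 [470.4 317.   61.6  60.2  88.3] [113. 133. 141.]
[157 196  28  26 521] 26.3 [465.4 198.7  61.7  59.9  85.7] [ 49.  59. 139.]
[368 197  25  25 397] 31.2 [ 467.2 -328.8   40.8   51.3   67.8] [161. 187. 200.]
[268 199  18  22 304] 44.4 [462.8 -69.5  49.7  36.4  14.6] [ 82. 131. 147.]
[316 203  20  23 362] 31.2 [ 453.4 -191.6   40.2   50.1   81. ] [ 62. 107. 193.]
[106 263  98  34 426] 19.0 [279.9 232.6  81.2 237.8   5.1] [190. 221. 224.]
scene
bench z [-2.  -0.7  0.4  2.1 15.7]
[213 121  17  14 209] 30.7 [ 466.1 -326.6   44.9   49.9   67. ] [241. 250. 252.]
[236 139  20  18 256] 30.2 [ 452.7 -189.7   45.7   51.3   79.9] [ 92. 169. 247.]
[164 149  51  43 196] 12.9 [ 640.9 -195.2   88.7  172.1    4.6] [228. 245. 249.]
[255 159  20  20 302] 42.4 [462.3 -63.8  51.9  31.9   6.1] [ 74. 141. 153.]
[346 182  92  72 549] 17.4 [281.8 235.   82.4 237.5   4.6] [199. 218. 220.]
[190 184  66  54 333] 13.1 [633.3  -2.7  97.6 171.7   8.2] [ 80. 197.  61.]
[274 191  21  20 348] 29.5 [482.8  62.   51.9  50.6  57.5] [ 79. 134. 238.]
[306 219  36  31 656] 24.9 [465.2 200.6  62.5  62.2  86.5] [34. 38. 93.]
[227 237  70  71 333] 13.0 [640.4 209.3 172.1  81.3  88.4] [199. 112.  53.]
[336 252  41  36 802] 25.0 [470.1 318.4  61.5  62.2  87.9] [ 95. 104. 108.]
```

Run:
```python
from vis import *
for n in("top","scene"):
    c=dict(np.load(f"{n}0.npz")); P=cloud(c); W=plane(c,11); H=cv2.cvtColor(c["image"],cv2.COLOR_BGR2HSV)
    T=(abs(P[...,0]-463)<45)&(abs(P[...,1]+67)<45)
    for z in (36,38,40): 
        m=T&(P[...,2]>z)&(H[...,1]<120); print(n,z,m.sum(),rect(P[m][:,:2]),P[m][:,:2].mean(0).round(1))
    for k,y,lo,hi in(("blue",209,(100,120,60),(125,255,255)),("green",-4,(45,120,60),(80,255,255)),("white",-197,(0,0,130),(179,70,255))):
        m=(cv2.inRange(H,lo,hi)>0)&(abs(P[...,0]-638)<75)&(abs(P[...,1]-y)<(97)); m&=(P[...,2]<20)
        print(n,k,m.sum(),rect(W[m][:,:2]))
    m=(P[...,2]>20)&(P[...,0]>690)&(P[...,0]<850)&(abs(P[...,1])<150)
    print("meter",rect(P[m][:,:2]))
```

```text
top 36 189 [462.7 -69.2  49.6  24.5   7.9] [462.6 -68.9]
top 38 186 [462.6 -68.6  49.6  24.1   9.3] [462.7 -68.8]
top 40 175 [462.6 -69.1  49.6  23.2   9.3] [462.9 -68.8]
top blue 2247 [648.1 206.4 167.8  95.8  86.7]
top green 2367 [632.7  -5.   98.2 169.7   8.4]
top white 2479 [ 645.5 -198.3  100.   173.1    4.8]
meter [775.5 -10.2 150.1  75.4  83.8]
scene 36 124 [462.6 -66.5  52.   26.9   7.6] [465.  -64.9]
scene 38 115 [462.2 -66.6  51.3  26.9   7.6] [464.1 -65.4]
scene 40 100 [464.  -66.3  47.7  26.9   7.6] [464.2 -65.8]
scene blue 3062 [650.7 210.9 174.4  97.7  86.7]
scene green 1984 [ 6.351e+02 -3.000e-01  1.008e+02  1.778e+02  8.000e+00]
scene white 1416 [ 646.5 -191.9   99.2  181.1    4.8]
meter [775.9  -7.2 150.6  75.1  83.9]
```

```bash
cat > job.py <<'E'
from rig import bot
import numpy as np
PARTS=dict(fan_white=(470.3,317.7,-2,24),fan_red=(465.3,199.7,-4,24),heatsink_silver=(466.7,-327.7,-22.4,25),
  heatsink_copper=(453,-190.7,-9.5,25),transformer=(462.6,-67.8,8.3,28))   # x, y, yaw of grip axis, TCP height
TRAYS=dict(blue=(648,208,-3.3),green=(633.5,-4,8.3),white=(645.5,-197,4.8))
def quat(deg):
    p=np.radians(deg+90)/2; return [0,np.cos(p),np.sin(p),0]
def sort(part,tray,dy,w,force):
    x,y,a,h=PARTS[part]; tx,ty,ta=TRAYS[tray]; t=np.radians(ta)
    px,py=tx-dy*np.sin(t),ty+dy*np.cos(t)
    bot.move_gripper(84)
    bot.move_to([x,y,110],quat(a)); bot.servo_line([x,y,h],speed=120)
    bot.move_gripper(w-10,grip_force=force); s=bot.read_state()
    print(part,"grip",round(s["grip_width"],1),round(s["grip_force"],1))
    bot.servo_line([x,y,110],speed=120)
    if abs(bot.read_state()["grip_width"]-w)>6: raise SystemExit("not held")
    bot.move_to([px,py,110],quat(ta)); bot.servo_line([px,py,h+9],speed=120)
    hit=bot.servo_line([px,py,h+2],speed=20,until_force=4)
    s=bot.read_state(); print(" down",hit,s["ee_pos"].round(1),"aim",round(px,1),round(py,1),"width",round(s["grip_width"],1))
    bot.move_gripper(w+9); bot.servo_line([px,py,120],speed=120)
    print(" clock",round(bot.read_state()["clock"],1))
E
python3 - <<'E'
from job import *
sort("fan_white","blue",39,60,35)
from vis import cv2
c=bot.read_camera("scene"); cv2.imwrite("pics/s1.png",c["image"])
E
```

```text
fan_white grip 59.4 38.1
 down True [650.7 247.1  28. ] aim 650.2 246.9 width 59.1
 clock 8.7
```

View pics/s1.png

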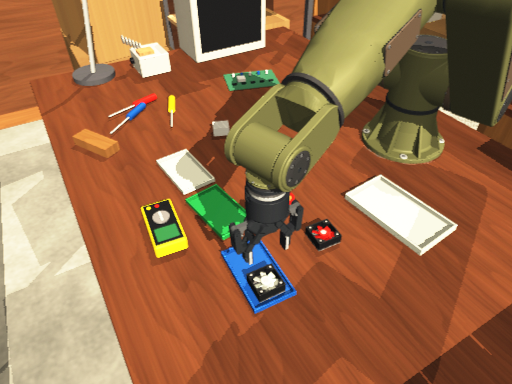

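The white fan is in the blue tray at (266,283), and the red fan at (322,235) hasn't been disturbed. I'll carry on with the other parts.

Run:
```python
from job import *
sort("fan_red","blue",-39,60,35)
sort("heatsink_silver","green",-38,50,40)
sort("heatsink_copper","green",38,50,50)
sort("transformer","white",0,50,60)
bot.move_joints([-1.306,0.3,1.521,0,1.321,-0.067])
from vis import *
for n in("top","scene"):
    c=bot.read_camera(n); cv2.imwrite(f"pics/{n}2.png",c["image"]); P=cloud(c); print(n)
    m=((P[...,0]>400)&(P[...,0]<710)&(abs(P[...,1])<450)&(P[...,2]>19)&(P[...,2]<100)).astype(np.uint8)
    k,L,s,_=cv2.connectedComponentsWithStats(m)
    for i in range(1,k):
        if s[i,4]<40: continue
        Q=P[L==i]; h=np.percentile(Q[:,2],90); T=Q[Q[:,2]>h-8]
        print(h.round(1),Q[:,2].max().round(1),rect(T[:,:2]),c["image"][L==i].mean(0).round())
```

```text
fan_red grip 59.2 37.8
 down True [646.2 169.2  27.9] aim 645.8 169.1 width 59.3
 clock 14.9
heatsink_silver grip 49.2 42.3
 down True [639.4 -41.6  28.8] aim 639.0 -41.6 width 49.3
 clock 22.9
heatsink_copper grip 48.9 52.1
 down True [628.4  33.6  28.8] aim 628.0 33.6 width 49.2
 clock 29.7
transformer grip 49.1 63.4
 down True [ 645.9 -197.1   31.8] aim 645.5 -197.0 width 49.3
 clock 36.1
top
29.5 32.4 [650.3 245.9  61.2  60.9  87. ] [109. 116. 115.]
29.7 32.0 [646.3 167.8  60.2  62.1  87.1] [ 72.  72. 117.]
46.5 49.3 [ 645.8 -197.9   35.2   50.6   89.4] [100. 155. 167.]
30.4 32.6 [482.2  59.6  52.9  50.3   1.1] [ 61. 132. 239.]
scene
45.9 48.2 [ 645.1 -193.    49.9   33.     1.4] [ 89. 165. 175.]
33.6 37.8 [638.3 -41.2  51.8  42.7   8.2] [240. 249. 250.]
29.5 31.4 [483.1  62.1  54.7  50.5  56.6] [ 57. 120. 241.]
33.8 36.5 [628.1  35.2  51.6  42.6   8.5] [ 92. 170. 247.]
28.8 30.7 [645.7 169.9  62.1  60.7  86. ] [57. 60. 95.]
28.7 30.4 [650.2 247.7  63.3  61.8  85.8] [95. 98. 99.]
```

Run:
```python
import cv2
a=cv2.imread("pics/top2.png")[60:240,100:400]; b=cv2.imread("pics/scene2.png")[110:320,120:390]
cv2.imwrite("pics/a2.png",cv2.resize(a,(750,450),interpolation=3)); cv2.imwrite("pics/b2.png",cv2.resize(b,(750,583),interpolation=3))
```

```text
(no output)
```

View pics/a2.png

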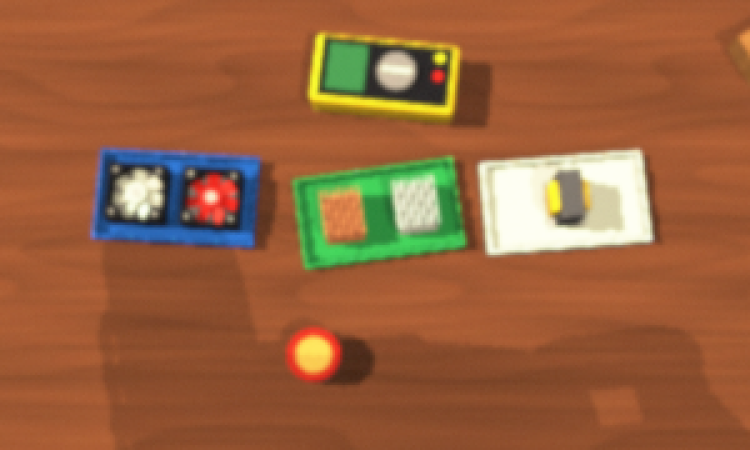

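View pics/b2.png

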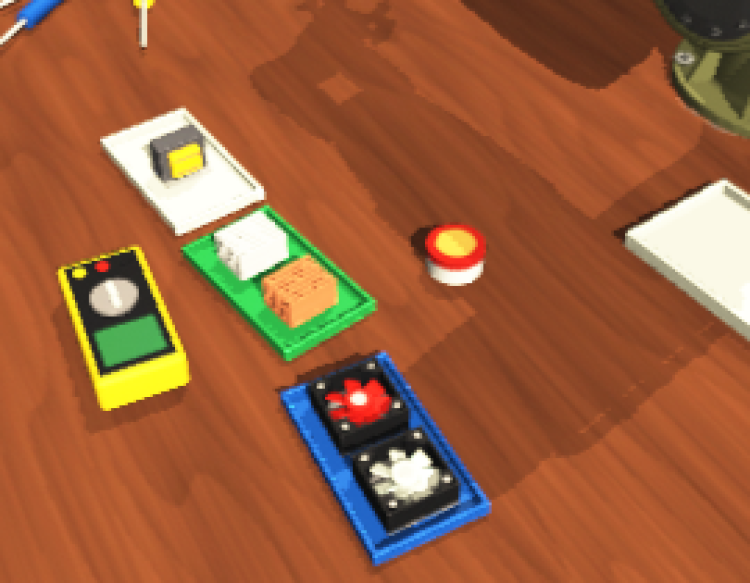

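All five parts sit flat in the right trays in both views. Their top heights are about 28, 33 and 45 mm, as expected on a 3 mm floor. The tin and the meter are where they were.

```bash
python3 -c "
from rig import bot
print(bot.finish_job())"
```

```text
the job is handed in; nothing more can be done
None
```

The job is handed in: both fans are in the blue tray, both heat sinks in the green and the transformer in the 168 mm white tray, all flat and upright, with the flux tin and multimeter untouched and about 36 s used for the sorting.

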